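# Press a ticket pad

### The arm

A 7-joint arm with a two-finger parallel gripper is mounted at the origin on a cart in front of the work surface, level with it; the furniture and walls round the work are solid. World frame = base frame: x ahead of the robot, y to its left, z up, the work surface at z = 0. Lengths are in m, angles in rad, forces in N, time in s.
With the tool pointing down it reaches from about 0.35 to 0.9 m from the base axis. Payload 7.2 kg.
Tool frame: the origin (TCP) lies on the centre line of the jaws, within the pads' length; the fingertips stand 19 mm ahead of it and the grasp point (between the pads) is the TCP; z points along the fingers, y is the line along which they close (so a half turn about z gives the same grasp; the last joint's range is limited). The gripper opens to 88 mm and grips with 3 to 60 N. Pads are 20 mm wide; open, the fingers measure 115 mm over their backs; the gripper's body (75 mm by 178 mm) begins 61 mm behind the grasp point.
Start: joints at [-1.331, 0.411, -0.013, 1.596, 0.006, 1.134, -0.082], TCP at [0.189, 0.596, 0.242] pointing down, gripper open.
Joint ranges: [-2.95, 2.95], [-0.29, 1.99], [-1.47, 1.44], [0.14, 2.54], [-1.03, 4.17], [0.13, 1.85], [-2.86, 2.86]. Speed limits (rad/s): [2.39, 2.39, 3.01, 3.01, 3.14, 3.14, 3.14].

### API

Orientations are given as [roll, pitch, yaw] about the fixed x, y, z axes, in that order (R = Rz(yaw) Ry(pitch) Rx(roll)).
In Python, from station import env, capture gives the robot as it stands.
- The arm moves only by the tool arm_command, never from a script. Its argument "targets" is a list of rows, each an object with "delta_pos": the shift along the tool's x, y, z in units of 30 mm (1.0 is 30 mm), a list of three; "roll": the turn about the tool's z in units of 6 degrees (1.0 is 6 degrees); "claw": the opening, from 0 (shut) to 1 (fully open). A call has 1 to 20 rows; each row is the pose to reach, as a shift and turn from the pose commanded when the call began, along the tool's axes at that moment; what a row does not reach only later rows make up. A row lasts 1/12 s, in which the tool goes at most 41.7 mm and 7.16 degrees, less where a joint would pass 70% of its speed; a pose out of reach is approached as far as the arm can. A call with a gripper value outside its range is refused whole. The fingers move at their own pace and stop on an object; the grip force is fixed at half the most. Time passes only in rows, so rows that repeat a pose let the fingers close. It gives the time, the measured TCP pose, the force and the opening at its end, in the units of the state.
- env.state(): the state, without advancing time (a new reading comes with each control period).
- capture(name): name is "scene" or "top" or "wrist"; returns a dict with "color" (480x640x3 uint8, blue, green, red), "depth" (480x640 float32, m along the optical axis (not along the pixel's ray), 0 where there is no reading), "K" (3x3 intrinsics, pixels), "pose" (4x4, takes a point from camera to world coordinates); the wrist camera has in their place "hand_eye" (4x4, takes a point from camera to tool coordinates, whose origin is the TCP and whose axes are the flange's). Camera axes: x right, y down, z forward; pixel columns grow to the right and rows downward; lengths in m; the calibration is good to about 2 mm. A picture is of the moment at which its call begins: read the wrist's pose just before it.
- env.finish_job(): hands the job in, once; it reports no verdict.
The state is a dict: "time_s": time; "joint_pos": joint angles; "qd": joint speeds; "tau": joint torques, N m; "position": TCP position; "orientation": TCP orientation; "force": force on the tool from outside, world axes, zero at the start; "ft_torque": the same for the moment, N m; "width": opening from 0.0 (shut) to 1.0 (fully open).
Only numpy, scipy, OpenCV 4.12 (cv2) and the standard library are available. Lean on these libraries where they do the work, as an engineer would, in place of code of your own. Each camera call takes 0.05 s, during which the arm holds its last target. There are 200 camera calls.

### The job

Push the ticket pad all the way into the press, square against the backboard, then tighten the press's wing screw by pushing its wings round with your fingertips, clockwise seen from above, until the foot presses on the pad and the screw will turn no further. Only push: do not grip the screw or lift the pad, leave the other things where they stand, and finish clear of everything.

Things in the scene. Friction and masses are not known exactly. Their poses are not given: they have to be found in the camera images.
- press: Small grey pad press, fixed. Origin on the counter top exactly under the screw's axis; z up, +x towards its backboard, -x towards its open front, where the pad goes in. Bed: plate 8 mm thick, 134 mm wide (y), from x = -107 to +46 mm. Side rails: inner faces at y = -55.5 and +55.5 mm, tops at z = 20 mm; the pad has 2.5 mm play on either side
- backboard (a point): Top middle of the inner (front) face of the press's upright backboard; axes as the press's. The face is at x = +38 mm in the press's frame, the plate 8 mm thick, 110 mm wide, its top at z = 92 mm. It stands only 4 mm from the circle that the wings sweep, so keep fingers off that side of the screw
- bridge (a point): Middle of the top of the press's bridge, z = 52 mm, on the screw's axis; axes as the press's. The bridge is a steel bar across the bed along y, 22 mm wide in x, 12 mm thick (bolt heads on its ends to z = 55 mm), on posts at y = -62 and +62 mm
- ticket_pad: White paper ticket pad, 160 x 105 x 13 mm, about 0.12 kg, loose; origin at the centre of its underside, x along its length. It lies on the bed between the rails, under the bridge, pulled out 20 to 35 mm to the front; slides at under 2 N. Home, its centre is at x = -42 mm and its front edge at x = -122 mm in the press's frame, 15 mm out past the bed's front, so fingertips can reach its whole edge
- foot: Steel foot and spindle below the wing screw: a disc 28 mm across, 5 mm thick, under the bridge. Origin at the centre of its underside, on the screw's axis. It does not turn; it sinks 6 mm for each turn of the screw and at the end presses on the pad
- wings (a point): On the axis of the steel wing screw above the bridge, at mid height of its wings; turns and sinks with it; z up, x along one of two opposite wings. Hub 18 mm across; wings upright, 5 mm thick, reaching 34 mm from the axis (7 mm bead at each tip), 20 mm tall (10 above, 10 below this point). Fully tight this point is at z = 70 mm, 18 mm above the bridge; each turn less is 6 mm higher
- screw (a joint): Turn of the wing screw in rad, growing clockwise seen from above (tightening); starts between 0.3 and 3.1, stops hard at 9.42, the foot then pressing on the pad. Loose: about 0.035 N m turns it (1.5 N at 25 mm from the axis), and it stays where it is left
- rubber_stamp: Rubber stamp, 26 x 50 x 66 mm tall, loose, to the right of the press (leave alone); origin at the centre of its underside
- ink_pad: Closed ink pad, 62 x 92 x 18 mm, loose, to the left of the press (leave alone); origin at the centre of its underside
- thread_spool: Thread spool, 27 mm across, 46 mm tall, standing loose to the left of the press's front (leave alone); origin at the centre of its underside
- tape_dispenser: Tape dispenser, 56 x 150 x 85 mm, at the right (leave alone); origin at the centre of its underside
- stapler: Stapler, 36 x 150 x 46 mm, at the left (leave alone); origin at the centre of its underside
- card_tray: Open card tray, 70 x 130 x 47 mm, at the left (leave alone); origin at the centre of its underside
Mind the look-alikes: they are no part of the job. Leave any yellow look-alike of the ticket_pad alone.

How it is judged:
On the way, in this order (a step that is already met when the one before it is completed fails the run):
1. the pad lies home against the backboard, the screw still loose (x of ticket_pad in the frame of press between -0.046 and -0.038 m and z of ticket_pad in the frame of press below 0.011 m and angle between the x axis of ticket_pad and the x axis of press, either way round below 0.05 rad and value of joint screw below 7.5 rad), for 0.2 s.
2. the screw is tightened onto the pad (x of ticket_pad in the frame of press between -0.046 and -0.038 m and z of ticket_pad in the frame of press below 0.011 m and angle between the x axis of ticket_pad and the x axis of press, either way round below 0.05 rad and value of joint screw above 9.07 rad and contact force between foot and ticket_pad above 1 N), for 0.2 s.
At the end, for the whole second after the job is handed in: The pad lies flat and square on the bed within 4 mm of the backboard, and the screw is within 0.35 rad (20 degrees) of its stop with the foot pressing on the pad (all of step 2); the robot touches nothing.
It fails at once if the screw is gripped between the fingers (contact force between the fingers and foot above 1 N and x of the grasp point in the frame of wings between -0.036 and 0.036 m and y of the grasp point in the frame of wings between -0.005 and 0.005 m and z of the grasp point in the frame of wings below 0.018 m).
It fails at once if the pad is lifted or tipped (z of ticket_pad in the frame of press above 0.016 m or angle between ticket_pad's own z axis and vertical above 0.15 rad).
It fails at once if a bystander is moved (distance of any of rubber_stamp, ink_pad, thread_spool, tape_dispenser, stapler, card_tray from where it was at the start of the episode above 0.015 m).
It also fails if it takes over 64 s, if anything falls off the work surface, if the arm or the gripper's body presses on something with over 40 N, if the wrist force passes 120 N, or if a joint passes its speed limit or range.

## Working session

There is one attempt and no reset: what is moved stays moved. The work goes in short steps, Python scripts to look and compute and a tool call to move; the robot and the scene stay as the last step left them, time stands still between calls to the robot, and variables do not carry over. Pictures are saved under pics/ and viewed, on a budget of 10 in all, crops included, one or two more only if the job needs it, and the job is handed in when it is done.

Besides the shell and the picture viewer there is one more tool, called in YAML: its name, and indented under it one key for each argument. arm_command: Moves the arm, as the interface text tells. Its arguments: {"type":"object","properties":{"targets":{"type":"array","items":{"type":"object","properties":{"delta_pos":{"type":"array","items":{"type":"number"}},"roll":{"type":"number"},"claw":{"type":"number"}}}}},"required":["targets"]}

```bash
mkdir -p pics; ls
cat > h.py <<'E'
import numpy as np,cv2
from station import env,capture
def save(n,f):
    c=capture(n); cv2.imwrite('pics/'+f+'.png',c['color']); np.savez('pics/'+f+'.npz',**c); return c
def pt(f,u,v,r=1):
    c=np.load('pics/'+f+'.npz'); d=c['depth'][v-r:v+r+1,u-r:u+r+1]; d=np.median(d[d>0])
    p=np.linalg.inv(c['K'])@[u,v,1]*d; return (c['pose']@[*p,1])[:3]
E
python3 - <<'E'
from h import *
print(env.state())
save('scene','s0');c=save('top','t0');print(c['pose'],c['K'])
E
```

```text
pics
{'time_s': 0.0, 'joint_pos': array([-1.33122067,  0.41188944, -0.01270127,  1.59704011,  0.00561232,
        1.13429878, -0.08222187]), 'qd': array([-1.31119722e-03,  4.88401222e-05,  3.13399240e-04, -2.36406095e-03,
        2.09555740e-03, -8.01158511e-05,  5.59272041e-04]), 'tau': array([-3.49843203e-04, -5.87969077e+01,  6.41521029e-01, -2.91058266e+01,
       -5.38449548e-02,  1.88067782e-02,  1.50572828e-04]), 'position': array([0.18924115, 0.59516241, 0.24081725]), 'orientation': array([-3.13999783e+00,  1.28974927e-04,  2.83381520e+00]), 'force': array([ 0.25974126,  0.48757728, -0.83308424]), 'ft_torque': array([0.05030621, 0.06499127, 0.03166186]), 'width': 1.00014988867271}
[[ 0.00556693 -0.98535736  0.17041091  0.32023129]
 [-0.99983263 -0.00251468  0.0181217   0.01259674]
 [-0.01742782 -0.17048327 -0.98520644  1.43169248]
 [ 0.          0.          0.          1.        ]] [[540.46283118   0.         322.49934822]
 [  0.         540.46283118 238.54941673]
 [  0.           0.           1.        ]]
```

View pics/s0.png

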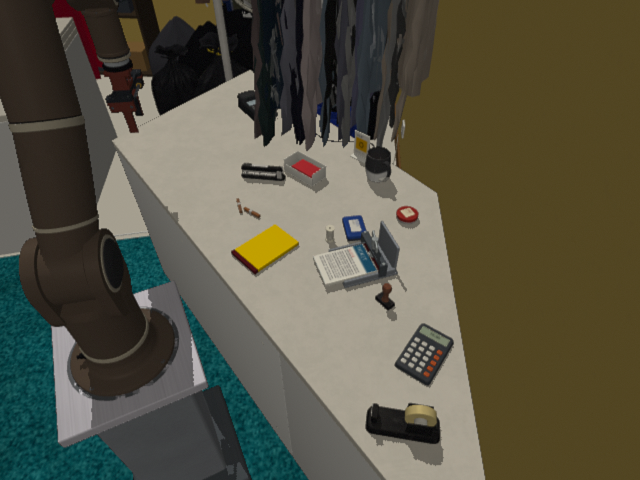

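View pics/t0.png

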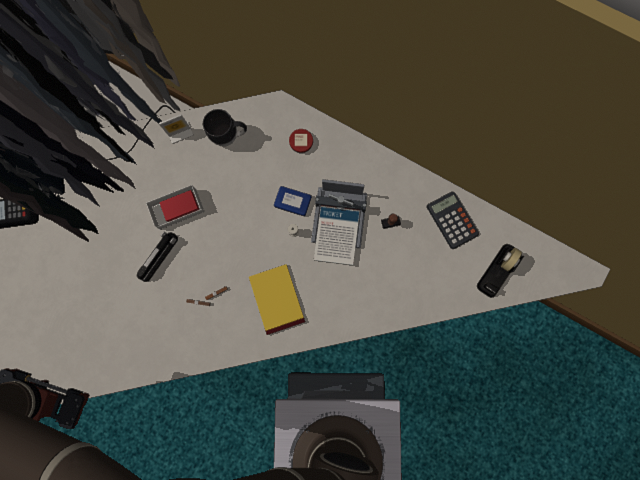

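Scene: the white pad sits in the grey press (top 338,235; scene 345,264). The yellow look-alike is at top (277,298) and the other flat items are the ink pad (293,200) and calculator (453,220). I choose the white pad in the press and will check it in a close crop.

Run:
```python
from h import *
a=cv2.imread('pics/t0.png')[165:275,275:415]
cv2.imwrite('pics/t0c.png',cv2.resize(a,None,fx=5.5,fy=5.4,interpolation=cv2.INTER_CUBIC))
```

```text
(no output)
```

View pics/t0c.png

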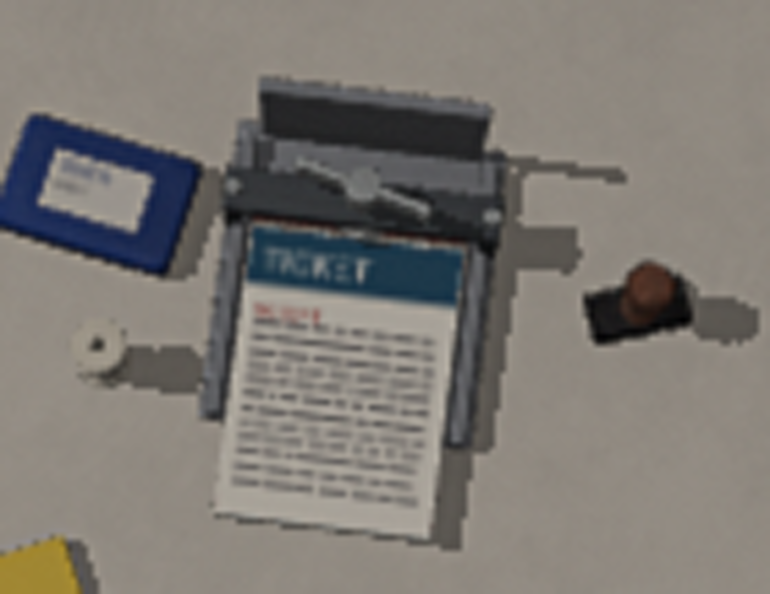

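```bash
cat >> h.py <<'E'
def plane(f,u,v,z):
    c=np.load('pics/'+f+'.npz');T=c['pose'];d=T[:3,:3]@np.linalg.inv(c['K'])@[u,v,1];o=T[:3,3]
    return o+d*(z-o[2])/d[2]
E
python3 - <<'E'
from h import *
C=lambda x,y,z:plane('t0',275+(x+.5)/5.5-.5,165+(y+.5)/5.4-.5,z)
P=dict(boltL=(235,185,.055),boltR=(492,215,.055),tipL=(300,162,.087),tipR=(428,215,.087),hub=(365,185,.087),bbL=(262,93,.092),bbR=(490,120,.092),padL=(215,515,.021),padR=(432,540,.021),spool=(98,345,.046),ink=(165,273,.018),stamp=(585,290,.01))
for k,v in P.items(): P[k]=C(*v);print(k,P[k].round(4))
d=P['boltL']-P['boltR'];print('bolt sep',np.hypot(*d[:2]),'yaw',np.arctan2(-d[0],d[1]),'mid',(P['boltL']+P['boltR'])/2)
d=P['padL']-P['padR'];print('pad',np.hypot(*d[:2]),np.arctan2(-d[0],d[1]),(P['padL']+P['padR'])/2)
d=P['bbL']-P['bbR'];print('bb',np.hypot(*d[:2]),np.arctan2(-d[0],d[1]),(P['bbL']+P['bbR'])/2)
d=P['tipR']-P['tipL'];print('wing',np.hypot(*d[:2]),np.arctan2(d[1],d[0]),(P['tipR']+P['tipL'])/2)
for n,u,v in [('hub',341,199),('pad',338,235),('tipR',351,204),('bb',342,183)]: print(n,pt('t0',u,v,0))
E
```

```text
boltL [0.6638 0.0521 0.055 ]
boltR [ 0.6491 -0.07    0.055 ]
tipL [0.6671 0.021  0.087 ]
tipR [ 0.6414 -0.0385  0.087 ]
hub [ 0.6559 -0.0093  0.087 ]
bbL [0.6995 0.0388 0.092 ]
bbR [ 0.6864 -0.0672  0.092 ]
padL [0.507  0.0614 0.021 ]
padR [ 0.4951 -0.0423  0.021 ]
spool [0.5864 0.1169 0.046 ]
ink [0.6282 0.0869 0.018 ]
stamp [ 0.6217 -0.1178  0.01  ]
bolt sep 0.12301722355273698 yaw -0.12026454969997792 mid [ 0.65646403 -0.0089847   0.055     ]
pad 0.10439066051774987 -0.11434660329661896 [0.50102526 0.00958365 0.021     ]
bb 0.10681542832902921 -0.12329876782850209 [ 0.69293271 -0.01424465  0.092     ]
wing 0.06476949407136656 -1.978921308305768 [ 0.65425212 -0.00875729  0.087     ]
hub [ 0.65602425 -0.00942867  0.0850619 ]
pad [ 0.57454425 -0.00253967  0.01737571]
tipR [ 0.64330343 -0.03501858  0.08348206]
bb [ 0.69928878 -0.01207334  0.08170188]
```

```bash
cat >> h.py <<'E'
from scipy.spatial.transform import Rotation as Ro
O=np.array([.656,-.009,0]);YAW=-.12
def W(p): return O+Ro.from_euler('z',YAW).apply(p)      # press->world
def Pr(w): return Ro.from_euler('z',-YAW).apply(np.array(w)-O)
def go(w,yaw=None):
    s=env.state();R=Ro.from_euler('xyz',s['orientation'])
    d=R.inv().apply(np.array(w)-s['position'])/.03
    y=0 if yaw is None else -((yaw-s['orientation'][2]+np.pi)%(2*np.pi)-np.pi)/np.radians(6)
    print('delta',d.round(3),'roll',round(y,3),'norm mm',np.linalg.norm(d)*30)
E
python3 - <<'E'
from h import *
go([*W([-.19,0,0])[:2],.24],np.pi+YAW)
E
```

```text
delta [-14.706 -15.663   0.055] roll -1.793 norm mm 644.5427665139615
```

arm_command:
  targets:
    - {"delta_pos": [-14.7, -15.66, 0.05], "roll": -1.8, "claw": 0.7}
    - {"delta_pos": [-14.7, -15.66, 0.05], "roll": -1.8, "claw": 0.7}
    - {"delta_pos": [-14.7, -15.66, 0.05], "roll": -1.8, "claw": 0.7}
    - {"delta_pos": [-14.7, -15.66, 0.05], "roll": -1.8, "claw": 0.7}
    - {"delta_pos": [-14.7, -15.66, 0.05], "roll": -1.8, "claw": 0.7}
    - {"delta_pos": [-14.7, -15.66, 0.05], "roll": -1.8, "claw": 0.7}
    - {"delta_pos": [-14.7, -15.66, 0.05], "roll": -1.8, "claw": 0.7}
    - {"delta_pos": [-14.7, -15.66, 0.05], "roll": -1.8, "claw": 0.7}
    - {"delta_pos": [-14.7, -15.66, 0.05], "roll": -1.8, "claw": 0.7}
    - {"delta_pos": [-14.7, -15.66, 0.05], "roll": -1.8, "claw": 0.7}
    - {"delta_pos": [-14.7, -15.66, 0.05], "roll": -1.8, "claw": 0.7}
    - {"delta_pos": [-14.7, -15.66, 0.05], "roll": -1.8, "claw": 0.7}
    - {"delta_pos": [-14.7, -15.66, 0.05], "roll": -1.8, "claw": 0.7}
    - {"delta_pos": [-14.7, -15.66, 0.05], "roll": -1.8, "claw": 0.7}
    - {"delta_pos": [-14.7, -15.66, 0.05], "roll": -1.8, "claw": 0.7}
    - {"delta_pos": [-14.7, -15.66, 0.05], "roll": -1.8, "claw": 0.7}
    - {"delta_pos": [-14.7, -15.66, 0.05], "roll": -1.8, "claw": 0.7}
    - {"delta_pos": [-14.7, -15.66, 0.05], "roll": -1.8, "claw": 0.7}
    - {"delta_pos": [-14.7, -15.66, 0.05], "roll": -1.8, "claw": 0.7}
    - {"delta_pos": [-14.7, -15.66, 0.05], "roll": -1.8, "claw": 0.7}

```text
time_s: 1.77
position: [0.4668, 0.0157, 0.2399]
orientation: [3.141, -0.001, 3.024]
force: [-0.3, 0.7, -0.5]
width: 0.701
```

Run:
```python
from h import *
s=env.state();print(s['joint_pos'].round(2),Pr(s['position']))
c=capture('wrist');T=np.eye(4);T[:3,:3]=Ro.from_euler('xyz',s['orientation']).as_matrix();T[:3,3]=s['position']
c['pose']=T@c['hand_eye'];np.savez('pics/w0.npz',**c);cv2.imwrite('pics/w0.png',c['color']);print(c['pose'],c['K'][0])
```

```text
[-0.49  0.14  0.4   1.99 -0.06  1.03  1.39] [-0.19079441  0.00187756  0.23994353]
[[ 0.11733462  0.94649061  0.30064616  0.38300081]
 [ 0.99309063 -0.1124053  -0.03370522  0.02453115]
 [ 0.00189255  0.30252367 -0.95313999  0.38265929]
 [ 0.          0.          0.          1.        ]] [373.32048547   0.         315.62093443]
```

View pics/w0.png

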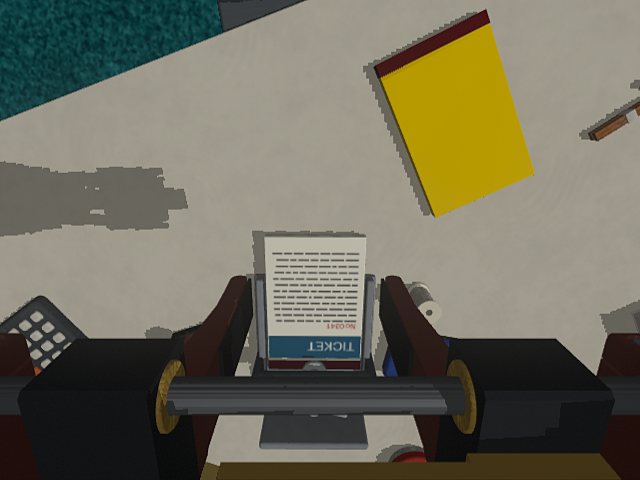

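Wrist view: pad front corners at (265,236) and (366,237), square to the picture; spool at (428,300), yellow pad far to the upper right. The fingers straddle the approach.

Run:
```python
from h import *
a=plane('w0',265,236.5,.021);b=plane('w0',366,237.5,.021)
print(a,b,np.hypot(*(a-b)[:2]),Pr((a+b)/2),np.arctan2(-(b-a)[0],(b-a)[1]))
for u,v in [(257,275),(375,276)]: print(Pr(plane('w0',u,v,.02)))
go([*W([-.19,0,0])[:2],.028],np.pi+YAW)
```

```text
[ 0.49457967 -0.03990658  0.021     ] [0.50779425 0.06224353 0.021     ] 0.10300130671044014 [-0.15611413  0.00149043  0.021     ] -0.1286497800244381
[-0.1134167  -0.06025053  0.02      ]
[-0.11245913  0.06451409  0.02      ]
delta [-0.028 -0.065  7.067] roll 0.03 norm mm 212.03549053355275
```

arm_command:
  targets:
    - {"delta_pos": [0, 0, 1.3], "roll": 0, "claw": 0.7}
    - {"delta_pos": [0, 0, 2.6], "roll": 0, "claw": 0.7}
    - {"delta_pos": [0, 0, 3.9], "roll": 0, "claw": 0.7}
    - {"delta_pos": [0, 0, 5.2], "roll": 0, "claw": 0.7}
    - {"delta_pos": [0, 0, 6.2], "roll": 0, "claw": 0.7}
    - {"delta_pos": [0, 0, 7.05], "roll": 0, "claw": 0.7}
    - {"delta_pos": [0, 0, 7.05], "roll": 0, "claw": 0.7}
    - {"delta_pos": [-0.3, 0, 7.05], "roll": 0, "claw": 0.7}
    - {"delta_pos": [-0.6, 0, 7.05], "roll": 0, "claw": 0.7}
    - {"delta_pos": [-0.8, 0, 7.05], "roll": 0, "claw": 0.7}
    - {"delta_pos": [-1.0, 0, 7.05], "roll": 0, "claw": 0.7}
    - {"delta_pos": [-1.2, 0, 7.05], "roll": 0, "claw": 0.7}
    - {"delta_pos": [-1.4, 0, 7.05], "roll": 0, "claw": 0.7}
    - {"delta_pos": [-1.6, 0, 7.05], "roll": 0, "claw": 0.7}
    - {"delta_pos": [-1.75, 0, 7.05], "roll": 0, "claw": 0.7}
    - {"delta_pos": [-1.75, 0, 7.05], "roll": 0, "claw": 0.7}

```text
time_s: 3.15
position: [0.5208, 0.0079, 0.0288]
orientation: [3.142, 0.001, 3.022]
force: [0.2, -0.2, 0.2]
width: 0.698
```

arm_command:
  targets:
    - {"delta_pos": [-0.05, 0, 0], "roll": 0, "claw": 0.7}
    - {"delta_pos": [-0.1, 0, 0], "roll": 0, "claw": 0.7}
    - {"delta_pos": [-0.15, 0, 0], "roll": 0, "claw": 0.7}
    - {"delta_pos": [-0.15, 0, 0], "roll": 0, "claw": 0.7}

```text
time_s: 3.48
position: [0.5238, 0.0075, 0.0285]
orientation: [-3.142, -0.0, 3.022]
force: [-1.3, 0.7, 0.8]
width: 0.702
```

arm_command:
  targets:
    - {"delta_pos": [-0.05, 0, 0], "roll": 0, "claw": 0.7}
    - {"delta_pos": [-0.1, 0, 0], "roll": 0, "claw": 0.7}
    - {"delta_pos": [-0.1, 0, 0], "roll": 0, "claw": 0.7}

```text
time_s: 3.73
position: [0.524, 0.0075, 0.0282]
orientation: [3.142, -0.006, 3.022]
force: [-9.0, 1.0, 8.4]
width: 0.699
```

arm_command:
  targets:
    - {"delta_pos": [0.15, 0, 0], "roll": 0, "claw": 0.7}
    - {"delta_pos": [0.6, 0, 0], "roll": 0, "claw": 0.7}
    - {"delta_pos": [1.2, 0, 0], "roll": 0, "claw": 0.7}
    - {"delta_pos": [1.2, 0, 0], "roll": 0, "claw": 0.7}
    - {"delta_pos": [1.2, 0, -1.3], "roll": 0, "claw": 0.4}
    - {"delta_pos": [1.2, 0, -2.6], "roll": 0, "claw": 0.2}
    - {"delta_pos": [1.2, 0, -3.9], "roll": 0, "claw": 0}
    - {"delta_pos": [1.2, 0, -5.2], "roll": 0, "claw": 0}
    - {"delta_pos": [1.2, 0, -6.0], "roll": 0, "claw": 0}
    - {"delta_pos": [1.2, 0, -6.0], "roll": 0, "claw": 0}
    - {"delta_pos": [1.2, 0, -6.0], "roll": 0, "claw": 0}

```text
time_s: 4.65
position: [0.4928, 0.0116, 0.2103]
orientation: [3.14, 0.005, 3.023]
force: [-0.9, 0.5, -0.5]
width: 0.204
```

Run:
```python
from h import *
s=env.state();print(s['joint_pos'].round(2),Pr(s['position']),s['width'])
save('top','t1')
a=cv2.imread('pics/t1.png')[170:250,290:390]
cv2.imwrite('pics/t1c.png',cv2.resize(a,None,fx=8,fy=7,interpolation=cv2.INTER_CUBIC))
```

```text
[-0.47  0.22  0.41  1.97 -0.11  0.96  1.44] [-0.16450865  0.00096049  0.2103327 ] 0.20428114800294542
```

View pics/t1c.png

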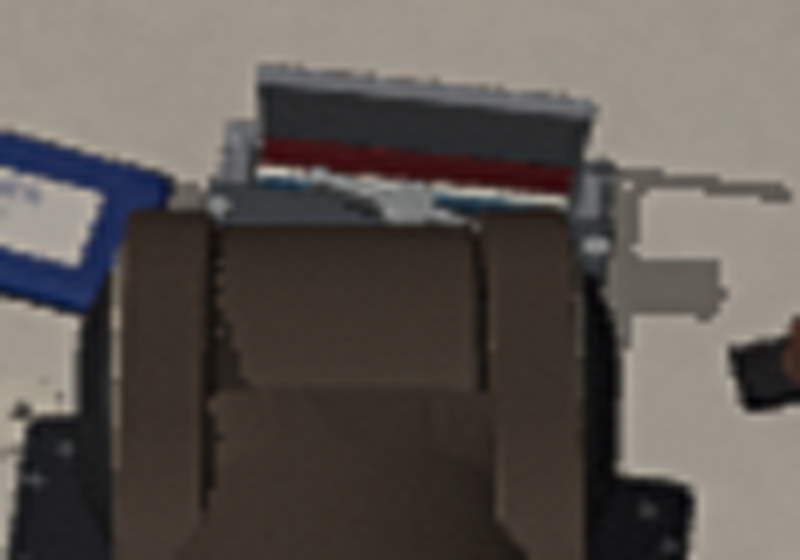

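The pad is home: its red binding is flush and parallel to the backboard (crop (415,170)). Next I work out the finger's circle for the wing strokes.

```bash
sed -i 's/^O=.*/O=np.array([.656,-.008,0])/' h.py
cat >> h.py <<'E'
def tcp(w,r=.027,b=.013):  # press TCP xy for virtual wing angle w (deg)
    a=np.radians(w);e=np.array([np.cos(a),np.sin(a)]);n=np.array([-e[1],e[0]]);return r*e+b*n
def rows(ws,z,r=.027,b=.013,rollmap=None):
    s=env.state();R=Ro.from_euler('xyz',s['orientation']);yp=np.degrees(s['orientation'][2]-YAW)
    out=[]
    for w in ws:
        p=tcp(w,r,b);d=R.inv().apply(W([p[0],p[1],z])-s['position'])/.03
        dy=(w+90-yp+180)%360-180
        out.append((w,d.round(2).tolist(),round(-dy/6,2)))
    for o in out: print(o)
E
python3 - <<'E'
from h import *
rows([-90],.2)
print(tcp(-90))
E
```

```text
Traceback (most recent call last):
  File "h.py", line 23, in rows
    s=env.state();R=Ro.from_euler('xyz',s['orientation']);yp=np.degrees(s['orientation'][2]-YAW)
                                                                                            ^^^
NameError: name 'YAW' is not defined
```

```bash
sed -i 's/^O=.*/&;YAW=-.12/' h.py
python3 - <<'E'
from h import *
rows([-90],.2)
print(tcp(-90))
E
```

```text
(-90, [-5.95, -0.9, 0.3], np.float64(-29.99))
[ 0.013 -0.027]
```

arm_command:
  targets:
    - {"delta_pos": [-0.4, 0, 0], "roll": -1.15, "claw": 0}
    - {"delta_pos": [-0.8, -0.1, 0], "roll": -2.3, "claw": 0}
    - {"delta_pos": [-1.2, -0.2, 0], "roll": -3.45, "claw": 0}
    - {"delta_pos": [-1.6, -0.3, 0], "roll": -4.6, "claw": 0}
    - {"delta_pos": [-2.0, -0.4, 0], "roll": -5.75, "claw": 0}
    - {"delta_pos": [-2.5, -0.5, 0], "roll": -6.9, "claw": 0}
    - {"delta_pos": [-3.0, -0.6, 0], "roll": -8.05, "claw": 0}
    - {"delta_pos": [-3.5, -0.7, 0], "roll": -9.2, "claw": 0}
    - {"delta_pos": [-4.0, -0.8, 0], "roll": -10.35, "claw": 0}
    - {"delta_pos": [-4.5, -0.9, 0], "roll": -11.5, "claw": 0}
    - {"delta_pos": [-5.0, -0.9, 0], "roll": -12.65, "claw": 0}
    - {"delta_pos": [-5.5, -0.9, 0], "roll": -13.8, "claw": 0}
    - {"delta_pos": [-5.95, -0.9, 0.1], "roll": -14.95, "claw": 0}
    - {"delta_pos": [-5.95, -0.9, 0.3], "roll": -16, "claw": 0}

```text
time_s: 5.87
position: [0.6622, -0.0351, 0.1972]
orientation: [3.132, -0.003, -1.677]
force: [-0.2, -0.6, -1.8]
width: 0.006
```

arm_command:
  targets:
    - {"delta_pos": [0, 0, 0], "roll": -1.15, "claw": 0}
    - {"delta_pos": [0, 0, 0], "roll": -2.3, "claw": 0}
    - {"delta_pos": [0, 0, 0], "roll": -3.45, "claw": 0}
    - {"delta_pos": [0, 0, 0], "roll": -4.6, "claw": 0}
    - {"delta_pos": [0, 0, 0], "roll": -5.75, "claw": 0}
    - {"delta_pos": [0, 0, 0], "roll": -6.9, "claw": 0}
    - {"delta_pos": [0, 0, 0], "roll": -8.05, "claw": 0}
    - {"delta_pos": [0, 0, 0], "roll": -9.2, "claw": 0}
    - {"delta_pos": [0, 0, 0], "roll": -10.35, "claw": 0}
    - {"delta_pos": [0, 0, 0], "roll": -11.5, "claw": 0}
    - {"delta_pos": [0, 0, 0], "roll": -12.65, "claw": 0}
    - {"delta_pos": [0, 0, 0], "roll": -13.8, "claw": 0}
    - {"delta_pos": [0, 0, 0], "roll": -14, "claw": 0}
    - {"delta_pos": [0, 0, 0], "roll": -14, "claw": 0}

```text
time_s: 7.03
position: [0.5948, 0.0524, 0.1229]
orientation: [3.125, -0.211, -0.693]
force: [-0.4, 0.2, 0.0]
width: 0.006
```

Run:
```python
from h import *
s=env.state();print(s['joint_pos'].round(2),Pr(s['position']),s['orientation'],s['width'])
rows([-90],.083)
c=capture('wrist');T=np.eye(4);T[:3,:3]=Ro.from_euler('xyz',s['orientation']).as_matrix();T[:3,3]=s['position']
c['pose']=T@c['hand_eye'];np.savez('pics/w1.npz',**c)
a=save('scene','s1')['color'][190:310,300:460]
b=c['color'][150:480,100:540]
cv2.imwrite('pics/c1.png',np.hstack([cv2.resize(a,(440,330),interpolation=cv2.INTER_CUBIC),b])[:, :].copy()[:, :880][:,:])
m=cv2.imread('pics/c1.png');cv2.imwrite('pics/c1.png',cv2.resize(m,(800,300)))
```

```text
[ 0.63  0.99 -1.47  1.84  1.23  1.41  2.86] [-0.06801584  0.05265364  0.12288195] [ 3.12495159 -0.21108557 -0.69311908] 0.006235125200797494
(-90, [3.35, 0.73, 2.09], np.float64(-5.47))
```

View pics/c1.png

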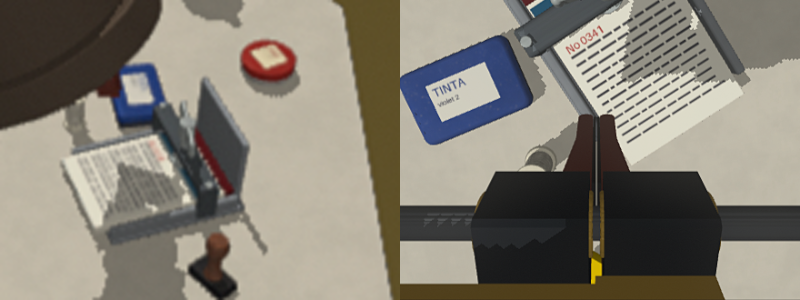

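Negative roll drives j7 up to its limit, so the half turn I chose was the wrong way round and the arm strayed. The pictures show the pad still home and nothing touched. I'll roll back.

arm_command:
  targets:
    - {"delta_pos": [0, 0, -0.7], "roll": 1.1, "claw": 0}
    - {"delta_pos": [0, 0, -1.4], "roll": 2.2, "claw": 0}

```text
time_s: 7.3
position: [0.5892, 0.0573, 0.1643]
orientation: [-3.11, -0.206, -0.939]
force: [0.5, -0.7, 1.3]
width: 0.005
```

Run:
```python
from h import *
s=env.state();print(s['joint_pos'].round(2),Pr(s['position']),s['position'],s['orientation'],s['force'])
```

```text
[ 0.63  0.9  -1.46  1.82  1.13  1.4   2.67] [-0.07414971  0.05681259  0.16430345] [0.58918469 0.05728066 0.16430345] [-3.1095574  -0.20648369 -0.93934646] [ 0.47687216 -0.74291923  1.28305323]
```

arm_command:
  targets:
    - {"delta_pos": [0, 0, -0.6], "roll": 1.1, "claw": 0}
    - {"delta_pos": [0, 0, -1.2], "roll": 2.2, "claw": 0}
    - {"delta_pos": [0, 0, -1.2], "roll": 3.3, "claw": 0}
    - {"delta_pos": [0, 0, -1.2], "roll": 4.4, "claw": 0}
    - {"delta_pos": [0, 0, -1.2], "roll": 5.5, "claw": 0}
    - {"delta_pos": [0, 0, -1.2], "roll": 6.6, "claw": 0}
    - {"delta_pos": [0, 0, -1.2], "roll": 7.7, "claw": 0}
    - {"delta_pos": [0, 0, -1.2], "roll": 8.8, "claw": 0}
    - {"delta_pos": [0, 0, -1.2], "roll": 9.9, "claw": 0}
    - {"delta_pos": [0, 0, -1.2], "roll": 11, "claw": 0}

```text
time_s: 8.13
position: [0.5847, 0.0626, 0.2008]
orientation: [-2.936, -0.053, -2.095]
force: [-0.0, -0.4, -0.4]
width: 0.002
```

```bash
cat >> h.py <<'E'
def st():
    s=env.state();R=Ro.from_euler('xyz',s['orientation']).as_matrix();Q=Ro.from_euler('z',-YAW).as_matrix()@R
    print('t',s['time_s'],'q',s['joint_pos'].round(2),'press',Pr(s['position']).round(4),'F',s['force'].round(1),'w',s['width'])
    print('toolx in press',Q[:,0].round(3),'z',Q[:,2].round(3),'xang',np.degrees(np.arctan2(Q[1,0],Q[0,0])))
    return s,Q
E
python3 - <<'E'
from h import *
st()
E
```

```text
t 8.1333 q [ 0.6   0.7  -1.32  1.79  0.94  1.28  1.63] press [-0.0792  0.0616  0.2008] F [-0.  -0.4 -0.4] w 0.0022350444240143708
toolx in press [-0.392 -0.918  0.053] z [ 0.167 -0.128 -0.978] xang -113.14017598103912
```

```bash
cat >> h.py <<'E'
def ctr(w):
    a=np.radians(w);e=np.array([np.cos(a),np.sin(a)]);d=np.array([e[1],-e[0]])
    r=np.interp(-w,[90,165,195,225,255,270,300],[25,22,23,23,21,22,25])
    return (r*e-d*(3+10*abs(d[0])+13.5*abs(d[1])))/1000
def plan(ws,z=.075,rel=None):   # z = height of the pushing point, 9 mm ahead of TCP
    s,Q=st();out=[]
    base=s['position'] if rel is None else np.array(rel)
    for w in ws:
        c=ctr(w);t=np.array([*c,z])-.009*Q[:,2]
        d=Q.T@(t-Pr(s['position']))/.03
        print(w,t.round(4),d.round(2).tolist())
E
python3 - <<'E'
from h import *
plan([-85],.17)
E
```

```text
t 8.1333 q [ 0.6   0.7  -1.32  1.79  0.94  1.28  1.63] press [-0.0792  0.0616  0.2008] F [-0.  -0.4 -0.4] w 0.0022350444240143708
toolx in press [-0.392 -0.918  0.053] z [ 0.167 -0.128 -0.978] xang -113.14017598103912
-85 [ 0.0148 -0.0225  0.1788] [1.31, -3.74, 1.6]
```

arm_command:
  targets:
    - {"delta_pos": [0.13, -0.37, 0.16], "roll": 1.1, "claw": 0}
    - {"delta_pos": [0.26, -0.74, 0.32], "roll": 2.2, "claw": 0}
    - {"delta_pos": [0.39, -1.1, 0.48], "roll": 3.3, "claw": 0}
    - {"delta_pos": [0.52, -1.5, 0.64], "roll": 4.4, "claw": 0}
    - {"delta_pos": [0.65, -1.87, 0.8], "roll": 5.5, "claw": 0}
    - {"delta_pos": [0.78, -2.24, 0.96], "roll": 6.6, "claw": 0}
    - {"delta_pos": [0.91, -2.6, 1.12], "roll": 7.7, "claw": 0}
    - {"delta_pos": [1.04, -3.0, 1.28], "roll": 8.8, "claw": 0}
    - {"delta_pos": [1.2, -3.4, 1.45], "roll": 9.9, "claw": 0}
    - {"delta_pos": [1.31, -3.74, 1.6], "roll": 11.1, "claw": 0}
    - {"delta_pos": [1.31, -3.74, 1.6], "roll": 11.1, "claw": 0}

```text
time_s: 9.05
position: [0.6696, -0.0343, 0.1785]
orientation: [-3.008, 0.167, 3.04]
force: [-0.1, -0.4, -0.4]
width: 0.007
```

Run:
```python
from h import *
s,Q=st()
plan([-85],.075)
c=capture('wrist');T=np.eye(4);T[:3,:3]=Ro.from_euler('xyz',s['orientation']).as_matrix();T[:3,3]=s['position']
c['pose']=T@c['hand_eye'];np.savez('pics/w2.npz',**c);cv2.imwrite('pics/w2.png',c['color'])
```

```text
t 9.05 q [ 0.58  0.7  -1.05  1.64  0.88  1.16  0.75] press [ 0.0167 -0.0245  0.1785] F [-0.1 -0.4 -0.4] w 0.006841990417221108
toolx in press [-0.986 -0.018 -0.166] z [ 0.167 -0.13  -0.977] xang -178.9319908065906
t 9.05 q [ 0.58  0.7  -1.05  1.64  0.88  1.16  0.75] press [ 0.0167 -0.0245  0.1785] F [-0.1 -0.4 -0.4] w 0.006841990417221108
toolx in press [-0.986 -0.018 -0.166] z [ 0.167 -0.13  -0.977] xang -178.9319908065906
-85 [ 0.0148 -0.0225  0.0838] [0.59, 0.48, 3.06]
```

View pics/w2.png

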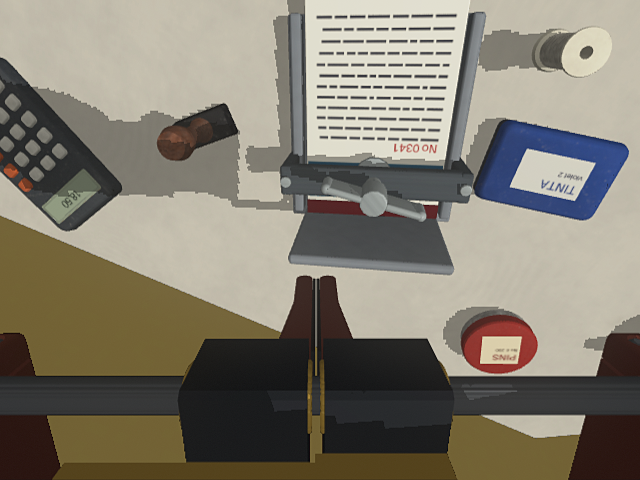

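Good view of the wings: tips at (325,186) and (423,213), hub (374,197), bolts (286,182) and (466,190). The wings are unmoved and the pad is under the bridge.

Run:
```python
from h import *
for n,u,v,z in [('tipA',325,186,.087),('tipB',423,213,.087),('hub',374,196,.09),('b1',286,182,.055),('b2',466,190,.055),('bbL',453,268,.092),('bbR',290,258,.092)]: print(n,Pr(plane('w2',u,v,z)).round(4))
```

```text
tipA [-0.0107 -0.0313  0.087 ]
tipB [0.0043 0.0296 0.087 ]
hub [-0.0067 -0.0011  0.09  ]
b1 [-0.0007 -0.0627  0.055 ]
b2 [-0.0002  0.0612  0.055 ]
bbL [0.0394 0.0521 0.092 ]
bbR [ 0.0398 -0.0541  0.092 ]
```

arm_command:
  targets:
    - {"delta_pos": [0.15, 0.12, 0.77], "roll": 0.15, "claw": 0}
    - {"delta_pos": [0.3, 0.24, 1.53], "roll": 0.15, "claw": 0}
    - {"delta_pos": [0.44, 0.36, 2.3], "roll": 0.15, "claw": 0}
    - {"delta_pos": [0.59, 0.48, 3.06], "roll": 0.15, "claw": 0}
    - {"delta_pos": [0.59, 0.48, 3.06], "roll": 0.15, "claw": 0}

```text
time_s: 9.52
position: [0.6644, -0.0297, 0.0808]
orientation: [-3.008, 0.163, 3.039]
force: [-0.4, -1.7, -1.1]
width: 0.007
```

Run:
```python
from h import *
plan(range(-90,-306,-10))
```

```text
t 9.5167 q [ 0.52  0.8  -0.96  1.73  1.    1.03  0.62] press [ 0.011  -0.0205  0.0808] F [-0.4 -1.7 -1.1] w 0.006909091850674007
toolx in press [-0.987 -0.017 -0.163] z [ 0.164 -0.13  -0.978] xang -178.98850588972658
-90 [ 0.0115 -0.0238  0.0838] [-0.03, -0.12, -0.08]
-100 [ 0.0092 -0.0257  0.0838] [0.04, -0.18, -0.09]
-110 [ 0.0062 -0.0274  0.0838] [0.14, -0.24, -0.1]
-120 [ 0.0026 -0.0286  0.0838] [0.26, -0.28, -0.11]
-130 [-0.0017 -0.0292  0.0838] [0.4, -0.3, -0.13]
-140 [-0.0064 -0.0288  0.0838] [0.56, -0.29, -0.16]
-150 [-0.0112 -0.0272  0.0838] [0.72, -0.24, -0.19]
-160 [-0.0158 -0.0244  0.0838] [0.87, -0.14, -0.23]
-170 [-0.0202 -0.0204  0.0838] [1.01, -0.01, -0.27]
-180 [-0.024  -0.0153  0.0838] [1.13, 0.15, -0.31]
-190 [-0.0271 -0.0126  0.0838] [1.23, 0.24, -0.34]
-200 [-0.0296 -0.0089  0.0838] [1.31, 0.36, -0.37]
-210 [-0.0312 -0.0044  0.0838] [1.36, 0.51, -0.4]
-220 [-0.0318  0.0008  0.0838] [1.38, 0.69, -0.42]
-230 [-0.0309  0.0061  0.0838] [1.34, 0.86, -0.44]
-240 [-0.0284  0.011   0.0838] [1.26, 1.02, -0.45]
-250 [-0.0248  0.0154  0.0838] [1.14, 1.17, -0.45]
-260 [-0.0201  0.0195  0.0838] [0.98, 1.31, -0.44]
-270 [-0.0145  0.0232  0.0838] [0.79, 1.43, -0.43]
-280 [-0.0124  0.0265  0.0838] [0.73, 1.54, -0.43]
-290 [-0.0093  0.0295  0.0838] [0.62, 1.64, -0.43]
-300 [-0.0049  0.032   0.0838] [0.47, 1.72, -0.41]
```

arm_command:
  targets:
    - {"delta_pos": [0.04, -0.18, -0.09], "roll": 0, "claw": 0}
    - {"delta_pos": [0.14, -0.24, -0.1], "roll": 0, "claw": 0}
    - {"delta_pos": [0.26, -0.28, -0.11], "roll": 0, "claw": 0}
    - {"delta_pos": [0.4, -0.3, -0.13], "roll": 0, "claw": 0}
    - {"delta_pos": [0.56, -0.29, -0.16], "roll": 0, "claw": 0}
    - {"delta_pos": [0.72, -0.24, -0.19], "roll": 0, "claw": 0}
    - {"delta_pos": [0.87, -0.14, -0.23], "roll": 0, "claw": 0}
    - {"delta_pos": [1.01, -0.01, -0.27], "roll": 0, "claw": 0}
    - {"delta_pos": [1.13, 0.15, -0.31], "roll": 0, "claw": 0}
    - {"delta_pos": [1.13, 0.15, -0.31], "roll": 0, "claw": 0}
    - {"delta_pos": [1.13, 0.15, -0.31], "roll": 0, "claw": 0}

```text
time_s: 10.43
position: [0.6319, -0.0189, 0.0876]
orientation: [-3.009, 0.168, 3.037]
force: [0.6, -0.5, 0.3]
width: 0.003
```

Run:
```python
from h import *
plan(range(-180,-306,-10))
```

```text
t 10.4333 q [ 0.54  0.75 -0.98  1.81  0.99  1.    0.57] press [-0.0226 -0.0138  0.0876] F [ 0.6 -0.5  0.3] w 0.0027536874858682947
toolx in press [-0.986 -0.015 -0.168] z [ 0.168 -0.129 -0.977] xang -179.1447923392663
-180 [-0.024  -0.0153  0.0838] [0.07, -0.04, 0.12]
-190 [-0.0271 -0.0126  0.0838] [0.17, 0.05, 0.09]
-200 [-0.0297 -0.0089  0.0838] [0.25, 0.17, 0.06]
-210 [-0.0313 -0.0044  0.0838] [0.3, 0.32, 0.03]
-220 [-0.0318  0.0008  0.0838] [0.32, 0.5, 0.01]
-230 [-0.0309  0.0061  0.0838] [0.28, 0.67, -0.01]
-240 [-0.0285  0.011   0.0838] [0.2, 0.83, -0.02]
-250 [-0.0248  0.0154  0.0838] [0.08, 0.98, -0.01]
-260 [-0.0202  0.0195  0.0838] [-0.08, 1.12, -0.01]
-270 [-0.0145  0.0232  0.0838] [-0.26, 1.24, 0.01]
-280 [-0.0125  0.0265  0.0838] [-0.33, 1.35, 0.01]
-290 [-0.0093  0.0295  0.0838] [-0.44, 1.45, 0.01]
-300 [-0.005   0.032   0.0838] [-0.58, 1.53, 0.03]
```

arm_command:
  targets:
    - {"delta_pos": [0.17, 0.05, 0.07], "roll": 0, "claw": 0}
    - {"delta_pos": [0.25, 0.17, 0.06], "roll": 0, "claw": 0}
    - {"delta_pos": [0.3, 0.32, 0.05], "roll": 0, "claw": 0}
    - {"delta_pos": [0.32, 0.5, 0.03], "roll": 0, "claw": 0}
    - {"delta_pos": [0.28, 0.67, 0.02], "roll": 0, "claw": 0}
    - {"delta_pos": [0.2, 0.83, 0], "roll": 0, "claw": 0}
    - {"delta_pos": [0.08, 0.98, 0], "roll": 0, "claw": 0}
    - {"delta_pos": [-0.08, 1.12, 0], "roll": 0, "claw": 0}
    - {"delta_pos": [-0.26, 1.24, 0.01], "roll": 0, "claw": 0}
    - {"delta_pos": [-0.33, 1.35, 0.01], "roll": 0, "claw": 0}
    - {"delta_pos": [-0.44, 1.45, 0.01], "roll": 0, "claw": 0}
    - {"delta_pos": [-0.58, 1.53, 0.03], "roll": 0, "claw": 0}
    - {"delta_pos": [-0.58, 1.53, 0.03], "roll": 0, "claw": 0}
    - {"delta_pos": [-0.58, 1.53, 0.03], "roll": 0, "claw": 0}

```text
time_s: 11.6
position: [0.656, 0.0241, 0.084]
orientation: [-3.01, 0.17, 3.036]
force: [-0.2, 1.7, 0.0]
width: 0.009
```

Run:
```python
from h import *
plan([-275],.083)
s,Q=st()
print([ (Q.T@(Q@np.array([0,0,0])+np.array(v))/.03).round(2).tolist() for v in ([-.02,0,0],[-.02,0,.06])])
```

```text
t 11.6 q [ 0.44  0.79 -0.96  1.74  1.    1.04  0.53] press [-0.0038  0.0319  0.084 ] F [-0.2  1.7  0. ] w 0.009298644135656555
toolx in press [-0.985 -0.014 -0.169] z [ 0.17  -0.128 -0.977] xang -179.1959184734979
-275 [-0.0136  0.0248  0.0918] [0.28, -0.27, -0.28]
t 11.6 q [ 0.44  0.79 -0.96  1.74  1.    1.04  0.53] press [-0.0038  0.0319  0.084 ] F [-0.2  1.7  0. ] w 0.009298644135656555
toolx in press [-0.985 -0.014 -0.169] z [ 0.17  -0.128 -0.977] xang -179.1959184734979
[[0.66, -0.01, -0.11], [0.32, -0.26, -2.07]]
```

Run:
```python
from h import *
s,Q=st();p=Pr(s['position'])
for n,t in [('back',p+[-.010,-.002,0]),('up',p+[-.010,-.002,.045]),('over',[.0135,-.0225,.129]),('down',[.0135,-.0225,.0815])]:
    print(n,(Q.T@(np.array(t)-p)/.03).round(2).tolist())
```

```text
t 11.6 q [ 0.44  0.79 -0.96  1.74  1.    1.04  0.53] press [-0.0038  0.0319  0.084 ] F [-0.2  1.7  0. ] w 0.009298644135656555
toolx in press [-0.985 -0.014 -0.169] z [ 0.17  -0.128 -0.977] xang -179.1959184734979
back [0.33, -0.07, -0.05]
up [0.08, -0.26, -1.51]
over [-0.8, -1.99, -1.14]
down [-0.53, -1.78, 0.41]
```

arm_command:
  targets:
    - {"delta_pos": [0.33, -0.07, -0.05], "roll": 0, "claw": 0}
    - {"delta_pos": [0.33, -0.07, -0.05], "roll": 0, "claw": 0}
    - {"delta_pos": [0.2, -0.17, -0.8], "roll": 0, "claw": 0}
    - {"delta_pos": [0.08, -0.26, -1.51], "roll": 0, "claw": 0}
    - {"delta_pos": [0.08, -0.26, -1.51], "roll": 0, "claw": 0}
    - {"delta_pos": [-0.3, -1.0, -1.35], "roll": 0, "claw": 0}
    - {"delta_pos": [-0.8, -1.99, -1.14], "roll": 0, "claw": 0}
    - {"delta_pos": [-0.8, -1.99, -1.14], "roll": 0, "claw": 0}
    - {"delta_pos": [-0.8, -1.99, -1.14], "roll": 0, "claw": 0}

```text
time_s: 12.35
position: [0.6667, -0.0359, 0.1284]
orientation: [-3.008, 0.169, 3.031]
force: [0.4, 1.4, 0.3]
width: 0.006
```

Run:
```python
from h import *
s,Q=st();p=Pr(s['position'])
c=capture('wrist');T=np.eye(4);T[:3,:3]=Ro.from_euler('xyz',s['orientation']).as_matrix();T[:3,3]=s['position']
c['pose']=T@c['hand_eye'];np.savez('pics/w3.npz',**c);cv2.imwrite('pics/w3.png',c['color'])
print((Q.T@(np.array([.0135,-.0225,.0825])-p)/.03).round(2).tolist())
```

```text
t 12.35 q [ 0.56  0.74 -1.    1.69  0.94  1.08  0.68] press [ 0.014  -0.0265  0.1284] F [0.4 1.4 0.3] w 0.006139779481203571
toolx in press [-0.986 -0.009 -0.168] z [ 0.168 -0.131 -0.977] xang -179.47960711730101
[0.27, 0.33, 1.48]
```

View pics/w3.png

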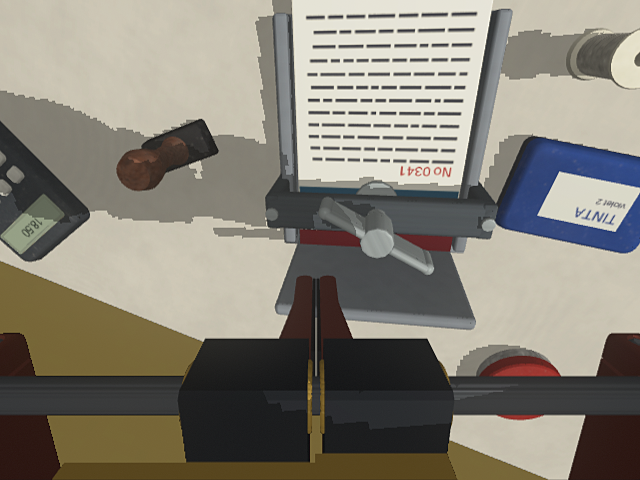

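The wing turned about 195°: its tips are now at (325,205) and (430,268), roughly -120°, and the pad is still home. Next is stroke 2.

arm_command:
  targets:
    - {"delta_pos": [0.14, 0.17, 0.75], "roll": 0, "claw": 0}
    - {"delta_pos": [0.27, 0.33, 1.48], "roll": 0, "claw": 0}
    - {"delta_pos": [0.27, 0.33, 1.48], "roll": 0, "claw": 0}
    - {"delta_pos": [0.27, 0.33, 1.48], "roll": 0, "claw": 0}

```text
time_s: 12.73
position: [0.6652, -0.0281, 0.0822]
orientation: [-3.009, 0.167, 3.037]
force: [-0.7, -0.5, -0.9]
width: 0.005
```

Run:
```python
from h import *
plan(range(-100,-306,-10),.073)
```

```text
t 12.7333 q [ 0.52  0.79 -0.96  1.73  1.    1.03  0.62] press [ 0.0116 -0.0188  0.0822] F [-0.7 -0.5 -0.9] w 0.004705067570147176
toolx in press [-0.986 -0.015 -0.166] z [ 0.166 -0.13  -0.977] xang -179.12864082519016
-100 [ 0.0092 -0.0257  0.0818] [0.08, -0.23, 0.03]
-110 [ 0.0062 -0.0274  0.0818] [0.18, -0.28, 0.02]
-120 [ 0.0025 -0.0286  0.0818] [0.3, -0.33, 0.01]
-130 [-0.0017 -0.0292  0.0818] [0.44, -0.34, -0.02]
-140 [-0.0064 -0.0288  0.0818] [0.6, -0.33, -0.04]
-150 [-0.0112 -0.0272  0.0818] [0.76, -0.28, -0.08]
-160 [-0.0158 -0.0244  0.0818] [0.91, -0.19, -0.11]
-170 [-0.0202 -0.0204  0.0818] [1.05, -0.06, -0.16]
-180 [-0.024  -0.0153  0.0818] [1.17, 0.11, -0.2]
-190 [-0.0271 -0.0126  0.0818] [1.27, 0.2, -0.23]
-200 [-0.0296 -0.0089  0.0818] [1.35, 0.32, -0.26]
-210 [-0.0313 -0.0044  0.0818] [1.4, 0.47, -0.29]
-220 [-0.0318  0.0008  0.0818] [1.42, 0.64, -0.31]
-230 [-0.0309  0.0061  0.0818] [1.38, 0.82, -0.33]
-240 [-0.0284  0.011   0.0818] [1.3, 0.98, -0.34]
-250 [-0.0248  0.0154  0.0818] [1.18, 1.12, -0.34]
-260 [-0.0202  0.0195  0.0818] [1.03, 1.26, -0.33]
-270 [-0.0145  0.0232  0.0818] [0.84, 1.38, -0.31]
-280 [-0.0125  0.0265  0.0818] [0.77, 1.49, -0.32]
-290 [-0.0093  0.0295  0.0818] [0.66, 1.6, -0.31]
-300 [-0.0049  0.032   0.0818] [0.52, 1.68, -0.3]
```

arm_command:
  targets:
    - {"delta_pos": [0.08, -0.23, 0.03], "roll": 0, "claw": 0}
    - {"delta_pos": [0.18, -0.28, 0.02], "roll": 0, "claw": 0}
    - {"delta_pos": [0.3, -0.33, 0.01], "roll": 0, "claw": 0}
    - {"delta_pos": [0.44, -0.34, -0.02], "roll": 0, "claw": 0}
    - {"delta_pos": [0.6, -0.33, -0.04], "roll": 0, "claw": 0}
    - {"delta_pos": [0.76, -0.28, -0.08], "roll": 0, "claw": 0}
    - {"delta_pos": [0.91, -0.19, -0.11], "roll": 0, "claw": 0}
    - {"delta_pos": [1.05, -0.06, -0.16], "roll": 0, "claw": 0}
    - {"delta_pos": [1.17, 0.11, -0.2], "roll": 0, "claw": 0}
    - {"delta_pos": [1.27, 0.2, -0.23], "roll": 0, "claw": 0}
    - {"delta_pos": [1.35, 0.32, -0.26], "roll": 0, "claw": 0}
    - {"delta_pos": [1.4, 0.47, -0.29], "roll": 0, "claw": 0}
    - {"delta_pos": [1.42, 0.64, -0.31], "roll": 0, "claw": 0}
    - {"delta_pos": [1.42, 0.64, -0.31], "roll": 0, "claw": 0}

```text
time_s: 13.9
position: [0.6252, -0.0027, 0.0824]
orientation: [-3.01, 0.169, 3.036]
force: [-0.4, -1.0, -0.4]
width: 0.004
```

Run:
```python
from h import *
plan(range(-220,-306,-10),.073)
```

```text
t 13.9 q [ 0.51  0.75 -0.98  1.83  1.    1.    0.53] press [-0.0312  0.0016  0.0824] F [-0.4 -1.  -0.4] w 0.003828904753712117
toolx in press [-0.986 -0.015 -0.168] z [ 0.168 -0.129 -0.977] xang -179.15400415178775
-220 [-0.0318  0.0008  0.0818] [0.02, -0.02, 0.02]
-230 [-0.0309  0.0061  0.0818] [-0.01, 0.15, 0.0]
-240 [-0.0285  0.011   0.0818] [-0.09, 0.31, -0.01]
-250 [-0.0248  0.0154  0.0818] [-0.21, 0.46, -0.0]
-260 [-0.0202  0.0195  0.0818] [-0.37, 0.6, 0.0]
-270 [-0.0145  0.0232  0.0818] [-0.56, 0.72, 0.02]
-280 [-0.0125  0.0264  0.0818] [-0.62, 0.83, 0.02]
-290 [-0.0093  0.0295  0.0818] [-0.73, 0.93, 0.02]
-300 [-0.005   0.032   0.0818] [-0.87, 1.01, 0.04]
```

arm_command:
  targets:
    - {"delta_pos": [-0.01, 0.15, 0], "roll": 0, "claw": 0}
    - {"delta_pos": [-0.09, 0.31, -0.01], "roll": 0, "claw": 0}
    - {"delta_pos": [-0.21, 0.46, 0], "roll": 0, "claw": 0}
    - {"delta_pos": [-0.37, 0.6, 0], "roll": 0, "claw": 0}
    - {"delta_pos": [-0.56, 0.72, 0.02], "roll": 0, "claw": 0}
    - {"delta_pos": [-0.62, 0.83, 0.02], "roll": 0, "claw": 0}
    - {"delta_pos": [-0.73, 0.93, 0.02], "roll": 0, "claw": 0}
    - {"delta_pos": [-0.87, 1.01, 0.04], "roll": 0, "claw": 0}
    - {"delta_pos": [-0.87, 1.01, 0.04], "roll": 0, "claw": 0}
    - {"delta_pos": [-0.87, 1.01, 0.04], "roll": 0, "claw": 0}

```text
time_s: 14.73
position: [0.6557, 0.0237, 0.0819]
orientation: [-3.011, 0.17, 3.036]
force: [0.0, 0.2, -0.5]
width: 0.008
```

arm_command:
  targets:
    - {"delta_pos": [0.33, -0.07, -0.05], "roll": 0, "claw": 0}
    - {"delta_pos": [0.33, -0.07, -0.05], "roll": 0, "claw": 0}
    - {"delta_pos": [0.2, -0.17, -0.8], "roll": 0, "claw": 0}
    - {"delta_pos": [0.08, -0.26, -1.51], "roll": 0, "claw": 0}
    - {"delta_pos": [0.08, -0.26, -1.51], "roll": 0, "claw": 0}
    - {"delta_pos": [-0.3, -1.0, -1.35], "roll": 0, "claw": 0}
    - {"delta_pos": [-0.8, -1.99, -1.14], "roll": 0, "claw": 0}
    - {"delta_pos": [-0.8, -1.99, -1.14], "roll": 0, "claw": 0}
    - {"delta_pos": [-0.8, -1.99, -1.14], "roll": 0, "claw": 0}

```text
time_s: 15.48
position: [0.6664, -0.0365, 0.1264]
orientation: [-3.008, 0.169, 3.031]
force: [0.4, -0.1, 0.5]
width: 0.004
```

Run:
```python
from h import *
s,Q=st();p=Pr(s['position'])
print((Q.T@(np.array([.0135,-.0225,.0815])-p)/.03).round(2).tolist())
```

```text
t 15.4833 q [ 0.56  0.75 -1.    1.7   0.94  1.08  0.68] press [ 0.0137 -0.027   0.1264] F [ 0.4 -0.1  0.5] w 0.0041578372684987685
toolx in press [-0.986 -0.009 -0.168] z [ 0.168 -0.131 -0.977] xang -179.4768676149758
[0.26, 0.35, 1.44]
```

Stroke 3: the stop is expected near -180° if the wings started about 7.5 rad short of it. I push in parts and watch the force.

arm_command:
  targets:
    - {"delta_pos": [0.13, 0.17, 0.72], "roll": 0, "claw": 0}
    - {"delta_pos": [0.26, 0.35, 1.44], "roll": 0, "claw": 0}
    - {"delta_pos": [0.26, 0.35, 1.44], "roll": 0, "claw": 0}
    - {"delta_pos": [0.26, 0.35, 1.44], "roll": 0, "claw": 0}

```text
time_s: 15.82
position: [0.6652, -0.0279, 0.0812]
orientation: [-3.009, 0.167, 3.037]
force: [-0.6, -1.1, 0.4]
width: 0.009
```

arm_command:
  targets:
    - {"delta_pos": [0.08, -0.23, 0.03], "roll": 0, "claw": 0}
    - {"delta_pos": [0.18, -0.28, 0.02], "roll": 0, "claw": 0}
    - {"delta_pos": [0.3, -0.33, 0.01], "roll": 0, "claw": 0}
    - {"delta_pos": [0.44, -0.34, -0.02], "roll": 0, "claw": 0}
    - {"delta_pos": [0.6, -0.33, -0.04], "roll": 0, "claw": 0}
    - {"delta_pos": [0.76, -0.28, -0.08], "roll": 0, "claw": 0}
    - {"delta_pos": [0.91, -0.19, -0.11], "roll": 0, "claw": 0}
    - {"delta_pos": [0.91, -0.19, -0.11], "roll": 0, "claw": 0}

```text
time_s: 16.48
position: [0.637, -0.0301, 0.0816]
orientation: [-3.009, 0.169, 3.036]
force: [-0.5, -0.0, 1.6]
width: 0.002
```

Run:
```python
from h import *
plan(list(range(-160,-211,-5))+[-220,-230,-240],.073)
```

```text
t 16.4833 q [ 0.55  0.76 -0.97  1.8   1.    1.    0.59] press [-0.0162 -0.0242  0.0816] F [-0.5 -0.   1.6] w 0.0023792545902922902
toolx in press [-0.986 -0.014 -0.168] z [ 0.168 -0.13  -0.977] xang -179.1580989376259
-160 [-0.0158 -0.0244  0.0818] [-0.01, -0.01, -0.0]
-165 [-0.0179 -0.0225  0.0818] [0.06, 0.05, -0.02]
-170 [-0.0202 -0.0204  0.0818] [0.13, 0.12, -0.04]
-175 [-0.0223 -0.018   0.0818] [0.2, 0.2, -0.07]
-180 [-0.024  -0.0153  0.0818] [0.25, 0.29, -0.09]
-185 [-0.0256 -0.0141  0.0818] [0.3, 0.33, -0.1]
-190 [-0.0271 -0.0126  0.0818] [0.35, 0.38, -0.12]
-195 [-0.0286 -0.0109  0.0818] [0.4, 0.44, -0.13]
-200 [-0.0297 -0.0089  0.0818] [0.43, 0.5, -0.15]
-205 [-0.0306 -0.0067  0.0818] [0.46, 0.57, -0.16]
-210 [-0.0313 -0.0044  0.0818] [0.49, 0.65, -0.18]
-220 [-0.0318  0.0008  0.0818] [0.5, 0.82, -0.2]
-230 [-0.0309  0.0061  0.0818] [0.47, 1.0, -0.22]
-240 [-0.0285  0.011   0.0818] [0.39, 1.16, -0.23]
```

arm_command:
  targets:
    - {"delta_pos": [0.06, 0.05, -0.02], "roll": 0, "claw": 0}
    - {"delta_pos": [0.13, 0.12, -0.04], "roll": 0, "claw": 0}
    - {"delta_pos": [0.2, 0.2, -0.07], "roll": 0, "claw": 0}
    - {"delta_pos": [0.2, 0.2, -0.07], "roll": 0, "claw": 0}

```text
time_s: 16.82
position: [0.6322, -0.0234, 0.0816]
orientation: [-3.009, 0.169, 3.036]
force: [0.1, -1.4, 0.6]
width: 0.002
```

arm_command:
  targets:
    - {"delta_pos": [0.05, 0.09, -0.02], "roll": 0, "claw": 0}
    - {"delta_pos": [0.08, 0.13, -0.03], "roll": 0, "claw": 0}
    - {"delta_pos": [0.08, 0.13, -0.03], "roll": 0, "claw": 0}

```text
time_s: 17.07
position: [0.6306, -0.0195, 0.0817]
orientation: [-3.009, 0.169, 3.035]
force: [0.9, -1.0, 0.0]
width: 0.007
```

arm_command:
  targets:
    - {"delta_pos": [0.04, 0.05, -0.01], "roll": 0, "claw": 0}
    - {"delta_pos": [0.04, 0.05, -0.01], "roll": 0, "claw": 0}

```text
time_s: 17.23
position: [0.6296, -0.018, 0.0816]
orientation: [-3.009, 0.169, 3.035]
force: [-0.3, -2.1, 0.5]
width: 0.006
```

arm_command:
  targets:
    - {"delta_pos": [0.02, 0.06, -0.01], "roll": 0, "claw": 0}
    - {"delta_pos": [0.02, 0.06, -0.01], "roll": 0, "claw": 0}

```text
time_s: 17.4
position: [0.6294, -0.0169, 0.0815]
orientation: [-3.008, 0.169, 3.035]
force: [1.8, -3.6, 0.2]
width: 0.008
```

Run:
```python
from h import *
s,Q=st()
plan([-200,-210],.073)
c=capture('wrist');cv2.imwrite('pics/w4.png',c['color'])
a=save('scene','s4')['color'][190:310,300:460];
cv2.imwrite('pics/s4c.png',cv2.resize(a,None,fx=5,fy=5,interpolation=cv2.INTER_CUBIC))
```

```text
t 17.4 q [ 0.53  0.75 -0.97  1.82  1.    0.99  0.55] press [-0.0254 -0.0121  0.0815] F [ 1.8 -3.6  0.2] w 0.007953609908065675
toolx in press [-0.986 -0.013 -0.169] z [ 0.169 -0.131 -0.977] xang -179.24315330216643
t 17.4 q [ 0.53  0.75 -0.97  1.82  1.    0.99  0.55] press [-0.0254 -0.0121  0.0815] F [ 1.8 -3.6  0.2] w 0.007953609908065675
toolx in press [-0.986 -0.013 -0.169] z [ 0.169 -0.131 -0.977] xang -179.24315330216643
-200 [-0.0297 -0.0089  0.0818] [0.14, 0.1, -0.05]
-210 [-0.0313 -0.0044  0.0818] [0.19, 0.25, -0.08]
```

arm_command:
  targets:
    - {"delta_pos": [0.0, 0.08, 0], "roll": 0, "claw": 0}
    - {"delta_pos": [0.0, 0.08, 0], "roll": 0, "claw": 0}

```text
time_s: 17.67
position: [0.6295, -0.0164, 0.0814]
orientation: [-3.005, 0.169, 3.034]
force: [-0.9, -7.7, 4.3]
width: 0.004
```

arm_command:
  targets:
    - {"delta_pos": [0.0, 0.1, 0], "roll": 0, "claw": 0}
    - {"delta_pos": [0.0, 0.1, 0], "roll": 0, "claw": 0}

```text
time_s: 17.83
position: [0.6295, -0.0159, 0.0812]
orientation: [-3.001, 0.168, 3.032]
force: [-2.9, -13.4, 8.7]
width: 0.002
```

arm_command:
  targets:
    - {"delta_pos": [0.0, 0.12, -0.03], "roll": 0, "claw": 0}
    - {"delta_pos": [0.0, 0.2, -0.05], "roll": 0, "claw": 0}
    - {"delta_pos": [0.0, 0.2, -0.05], "roll": 0, "claw": 0}
    - {"delta_pos": [0.0, 0.2, -0.05], "roll": 0, "claw": 0}

```text
time_s: 18.17
position: [0.6295, -0.0149, 0.0814]
orientation: [-2.994, 0.167, 3.029]
force: [-3.6, -24.5, 8.9]
width: 0.007
```

Run:
```python
from h import *
s,Q=st();p=Pr(s['position'])
for n,t in [('back',p+[-.004,-.022,0]),('up',p+[-.004,-.022,.1])]:
    print(n,(Q.T@(np.array(t)-p)/.03).round(2).tolist())
```

```text
t 18.1667 q [ 0.52  0.75 -0.97  1.81  1.    1.01  0.54] press [-0.0255 -0.01    0.0814] F [ -3.6 -24.5   8.9] w 0.006662564047664937
toolx in press [-0.986 -0.007 -0.166] z [ 0.166 -0.146 -0.975] xang -179.6020296795486
back [0.14, -0.73, 0.08]
up [-0.42, -1.21, -3.17]
```

The screw won't turn further: force rose to 25 N with almost no motion. I back away, rise and look.

arm_command:
  targets:
    - {"delta_pos": [0.05, -0.4, 0.08], "roll": 0, "claw": 0}
    - {"delta_pos": [0.1, -0.8, 0.1], "roll": 0, "claw": 0}
    - {"delta_pos": [0.14, -1.1, 0.1], "roll": 0, "claw": 0}
    - {"delta_pos": [0.14, -1.1, 0.1], "roll": 0, "claw": 0}
    - {"delta_pos": [-0.05, -1.2, -1.0], "roll": 0, "claw": 0}
    - {"delta_pos": [-0.25, -1.4, -2.1], "roll": 0, "claw": 0}
    - {"delta_pos": [-0.42, -1.5, -3.17], "roll": 0, "claw": 0}
    - {"delta_pos": [-0.42, -1.5, -3.17], "roll": 0, "claw": 0}
    - {"delta_pos": [-0.42, -1.5, -3.17], "roll": 0, "claw": 0}

```text
time_s: 18.92
position: [0.6235, -0.0347, 0.1844]
orientation: [-3.011, 0.173, 3.036]
force: [-0.6, -1.2, -0.8]
width: 0.007
```

Run:
```python
from h import *
s,Q=st()
c=capture('wrist');T=np.eye(4);T[:3,:3]=Ro.from_euler('xyz',s['orientation']).as_matrix();T[:3,3]=s['position']
c['pose']=T@c['hand_eye'];np.savez('pics/w5.npz',**c);cv2.imwrite('pics/w5.png',c['color'])
```

```text
t 18.9167 q [ 0.64  0.63 -1.09  1.76  0.85  1.11  0.72] press [-0.029  -0.0303  0.1844] F [-0.6 -1.2 -0.8] w 0.007229115410264868
toolx in press [-0.985 -0.014 -0.172] z [ 0.172 -0.128 -0.977] xang -179.1632418141908
```

View pics/w5.png

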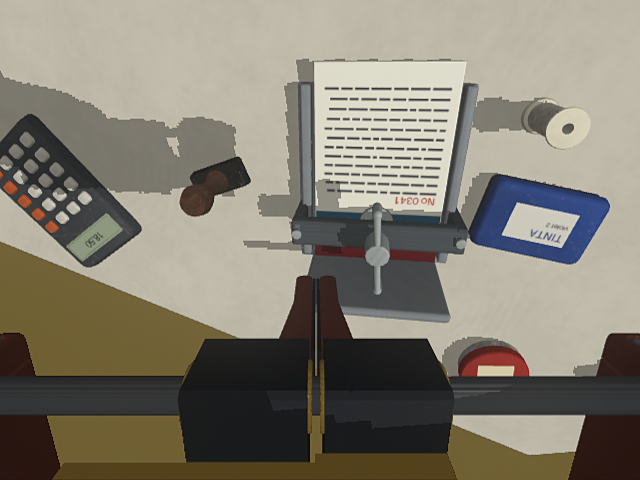

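Wings now lie along the press's x axis (tips (377,208) and (377,290)); pad front corners are at (314,62) and (466,63), and the neighbours are in place. Quick numeric check.

Run:
```python
from h import *
a,b=[Pr(plane('w5',u,v,.021)) for u,v in [(314.5,62),(466,61.5)]]
print(a,b,'front x',(a+b)[0]/2,'yaw',np.arctan2(-(b-a)[0],(b-a)[1]))
t=[Pr(plane('w5',u,v,.08)) for u,v in [(377,208),(377.5,290)]];print(t,np.degrees(np.arctan2(*(t[0]-t[1])[[1,0]])))
print('heights hub,tip',[pt('w5',u,v)[2].round(4) for u,v in [(377,252),(377,210)]], 'w2 hub',pt('w2',374,197)[2],'pad',pt('w5',400,100)[2])
```

```text
[-0.12186696 -0.05207811  0.021     ] [-0.12198058  0.05130556  0.021     ] front x -0.12192377309811386 yaw 0.0010990476291798605
[array([-0.03712378, -0.00359728,  0.08      ]), array([0.02879538, 0.00117675, 0.08      ])] -175.8577310931962
heights hub,tip [np.float64(0.0802), np.float64(0.0763)] w2 hub 0.08677825531068747 pad 0.02050821612610293
```

Run:
```python
from h import *
print(env.finish_job())
```

```text
the job is handed in; nothing more can be done
None
```

I pushed the pad home and tightened the wing screw to its stop, then handed the job in at about 19 s of the 64 s allowed. I pushed the pad with both fingertips. I turned the screw clockwise in three one-sided strokes with the closed fingers.

**Last checks:**
- **Pad:** its front edge measures x = -0.1219 m in the press's frame (home is -0.122 m), and it is square to about 0.001 rad.
- **Screw:** the push rose to about 25 N with hardly any more turning. The wings had turned about 430°, which fits the expected 7.5 rad, and the hub had sunk about 7 mm, as it should.
- **Bystanders:** the stamp, ink pad and spool look undisturbed in the last picture. The stapler, card tray and tape dispenser were out of that view, but the fingers never went near them.
- **End position:** the arm is raised clear, with only sensor-noise force readings.

**What went wrong or disagreed:**
- **Tilted tool:** before the first stroke I turned the wrist the wrong way and joint 7 hit its range end (2.86 rad). The tool drifted and stayed tilted by about 12°, so I made the strokes with the fingers tilted. It touched nothing.
- **Foot force:** I could not measure the foot's force on the pad directly. I inferred it from the hard stop.

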